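Lid the tray that can be closed

TASK

There are two equal white card trays of parts on the bench and one loose grey lid. Pick up the lid by its grip and put it on the tray whose contents all lie below the rim, so that it seats flat all round, square with the tray, and let go of it. Leave the other tray open and its tall bottle standing in it.

Things in the scene. Friction and masses are not known exactly. Their poses are not given: they have to be found in the camera images.
- lid: Loose grey lid lying right way up: plate 116 (x) x 166 (y) x 5 mm, 0.1-0.21 kg. Below it 4 lugs, 8 mm high, at mid sides, outer faces 40 (x) and 65 (y) mm from centre: 8 mm play inside a tray. On top in the centre an upright fin grip 16 thick (x), 72 long (y), 34 mm high. Origin: centre, at lug bottoms; plate top 13, grip top 47 mm above it. y along grip and long side, z up. Half a turn alike.
- tray_low: The tray to close: white open card tray, 100 (x) x 150 (y) x 50 mm high, walls and floor 2 mm, 0.9 kg, loose on the bench. Holds small parts and one flat white relay module, all 20 mm high at most, well below the rim. Origin: centre of the underside; y along its long side, z up. With the lid seated, the lid's origin is 42 mm above this origin.
- tray_full: A tray of the same make and size that cannot be closed: besides small parts a tall bottle stands in it and rises about 40 mm above its rim. Origin: centre of the underside; y along its long side, z up.
- bottle: Blue round bottle, 36 mm across, 90 mm high, standing upright in tray_full. Origin: centre of its underside; z up along the bottle.
Mind the look-alikes: they are no part of the job. Leave any yellow look-alike of the tray_low alone.

How it is judged (in metres and radians):
At the end, for the whole second after the job is handed in: The lid rests on tray_low, origin 38 to 45 mm above and within 15 mm sideways of the tray's, parallel to its rim within 0.04 rad, long sides aligned within 0.21 rad. tray_low stands level on the bench. The bottle stands upright (0.2 rad) within 75 mm of the centre of tray_full (z of lid in the frame of tray_low between 0.038 and 0.045 m and horizontal distance between lid and tray_low below 0.015 m and angle between the z axis of lid and the z axis of tray_low, either way round below 0.04 rad and angle between the y axis of lid and the y axis of tray_low, either way round below 0.21 rad and angle between tray_low's own z axis and vertical below 0.05 rad and height (world z) of tray_low below 0.01 m and linear speed of lid below 0.02 m/s and horizontal distance between bottle and tray_full below 0.075 m and angle between bottle's own z axis and vertical below 0.2 rad); the robot touches nothing.
It fails at once if the bottle is tipped (more than 0.5 rad) or lifted out of its tray (angle between bottle's own z axis and vertical above 0.5 rad or height (world z) of bottle above 0.05 m).
It also fails if it takes over 32 s, if anything falls off the work surface, if the arm or the gripper's body presses on something with over 40 N, if the wrist force passes 120 N, or if a joint passes its speed limit or range.

ROBOT

A 6-joint arm with a two-finger parallel gripper is mounted at the origin on a cart in front of the work surface, level with it; the furniture and walls round the work are solid. World frame = base frame: x ahead of the robot, y to its left, z up, the work surface at z = 0. Lengths are in mm, angles in rad, forces in N, time in s.
With the tool pointing down it reaches from about 300 to 775 mm from the base axis. Payload 14.6 kg.
Tool frame: the origin (TCP) lies on the front face of the gripper's body, between the roots of the fingers; the fingertips stand 97 mm ahead of it and the grasp point (between the pads) lies 78 mm ahead of it; z points along the fingers, y is the direction in which the jaws open and shut (so a half turn about z gives the same grasp; the last joint's range is limited). The gripper opens to 94 mm and grips with 3 to 60 N. Pads are 16 mm wide; open, the fingers measure 119 mm over their backs; the gripper's body (75 mm by 177 mm) begins 78 mm behind the grasp point.
Start: joints at [-1.349, 0.3, 1.521, -0, 1.321, -0.067], TCP at [156.634, -527.215, 302.646] pointing down, gripper open.
Joint ranges: [-3.03, 3.03], [-0.79, 2.21], [0.23, 2.52], [-1.04, 4.18], [0, 3.07], [-2.55, 2.55]. Speed limits (rad/s): [2.22, 2.22, 2.57, 3.14, 3.14, 3.14].

INTERFACE

Orientations are given as [roll, pitch, yaw] about the fixed x, y, z axes, in that order (R = Rz(yaw) Ry(pitch) Rx(roll)).
In Python, from cell import manip, eyes, finder gives the robot as it stands.
- The arm moves only by the tool drive_tool, never from a script. Its argument "rows" is a list of rows, each an object with "offset": the shift along the tool's x, y, z in mm, a list of three; "spin": the turn about the tool's z in degrees; "jaw": the finger opening in mm, from 0 to 94. In form: [{"offset": [dx, dy, dz], "spin": spin, "jaw": jaw}, ...]. A call has 1 to 20 rows; each row shifts and turns the commanded pose from where the row before left it, along the tool's axes as they then stand; what a row does not reach is not made up. A row lasts 1/10 s, in which the tool goes at most 50 mm and 8.59 degrees, less where a joint would pass 70% of its speed; a pose out of reach is approached as far as the arm can. A call is refused whole if a number of a shift passes 50 or a number of a turn 8.59, either way. A call with a gripper value outside its range is refused whole. The fingers move at their own pace and stop on an object; "force" is the grip in N (left out, the last holds). Time passes only in rows, so rows that do not move let the fingers close. It gives the time, the measured TCP pose, the force and the opening at its end, in the units of the state.
- manip.read_state(): the state, without advancing time (a new reading comes with each control period).
- eyes.camera(name): name is "scene" or "side" or "wrist"; returns a dict with "color" (400x640x3 uint8, blue, green, red), "depth" (400x640 float32, mm along the optical axis (not along the pixel's ray), 0 where there is no reading), "vfov" (degrees; the focal length in pixels is half the picture's height over the tangent of half this angle, whatever the lens; pixels are square), "cx", "cy" (the principal point, pixels), "rvec" (rotation vector, rad) and "tvec" (3), from world to camera coordinates, as OpenCV has them. Camera axes: x right, y down, z forward; pixel columns grow to the right and rows downward; lengths in mm; the calibration is good to about 2 mm. A picture is of the moment at which its call begins.
- manip.sign_off(): hands the job in, once; it reports no verdict.
Trained networks look in the newest picture that a camera, given by its name, has taken for a name from the list of things; names that differ only in an ending like _2 or _b are one class to them, and where a whole thing is asked for, a point or a joint stands for the part that bears it (a point fixed in the world has none). Each returns a list of dicts, best first, with "p" (0 to 1); they miss things now and then, are a little off and sometimes report something else, mostly with a low value. They report only what shows in the picture. A call takes as long as a camera call. They do not tell look-alikes from the thing itself.
- finder.find_in(camera, target): "uv" ([column, row] in pixels, amid what is visible of it).
The state is a dict: "clock": time; "joints": joint angles; "qd": joint speeds; "effort": joint torques, N m; "eef_pos": TCP position; "eef_rot": TCP orientation; "wrist_force": force on the tool from outside, world axes, zero at the start; "moment": the same for the moment, N m; "finger_gap": finger opening in mm.
Only numpy, scipy, OpenCV 4.12 (cv2) and the standard library are available. Lean on these libraries where they do the work, as an engineer would, in place of code of your own. Each camera call takes 0.05 s, during which the arm holds its last target. There are 200 camera calls.

## Working session

There is one attempt and no reset: what is moved stays moved. The work goes in short steps, Python scripts to look and compute and a tool call to move; the robot and the scene stay as the last step left them, time stands still between calls to the robot, and variables do not carry over. Pictures are saved under pics/ and viewed, about 8 in all and at most 12, crops included, and the job is handed in when it is done.

Besides the shell and the picture viewer there is one more tool, called after "Request:" by a JSON object that holds its "method" and its "body". drive_tool: Moves the arm, as the interface text tells. Its arguments: {"type":"object","properties":{"rows":{"type":"array","items":{"type":"object","properties":{"offset":{"type":"array","items":{"type":"number"}},"spin":{"type":"number"},"jaw":{"type":"number"}}}},"force":{"type":"number"}},"required":["rows"]}

```bash
mkdir -p pics; cat > h.py <<'E'
import numpy as np, cv2
from cell import manip, eyes, finder
def cam(n):
    c=eyes.camera(n); c['R']=cv2.Rodrigues(np.array(c['rvec'],float))[0]; c['t']=np.array(c['tvec'],float).ravel()
    c['f']=200/np.tan(np.radians(c['vfov'])/2); return c
def cloud(c):
    d=c['depth'].astype(float); v,u=np.mgrid[:400,:640]
    P=np.stack([(u-c['cx'])/c['f']*d,(v-c['cy'])/c['f']*d,d],-1)
    W=(P-c['t'])@c['R']; W[d==0]=np.nan; return W
E
python3 - <<'E'
from h import *
for n in ['scene','side']:
    c=cam(n); cv2.imwrite(f'pics/{n}0.png',c['color']); np.savez(f'{n}0.npz',W=cloud(c),color=c['color'])
    W=cloud(c)
    for t in ['lid','tray_low','tray_full','bottle']:
        print(n,t,[(np.round(r['uv']),round(r['p'],2),np.round(W[int(r['uv'][1]),int(r['uv'][0])])) for r in finder.find_in(n,t)[:4]])
print(manip.read_state())
E
```

```text
scene lid [(array([261., 200.]), 0.6, array([591.,  15.,  33.]))]
scene tray_low [(array([310., 175.]), 0.61, array([ 630., -283.,    5.]))]
scene tray_full [(array([197., 233.]), 0.83, array([642., 231.,   1.]))]
scene bottle [(array([182., 228.]), 0.71, array([584., 318.,  74.]))]
side lid [(array([269., 218.]), 0.76, array([590.,  18.,  18.]))]
side tray_low [(array([288., 175.]), 0.92, array([ 616., -264.,    5.])), (array([386., 163.]), 0.69, array([ 269., -433.,    9.]))]
side tray_full [(array([234., 280.]), 0.58, array([598., 270.,   7.]))]
side bottle [(array([228., 278.]), 0.94, array([587., 319.,  65.]))]
{'clock': 0.5, 'joints': array([-1.34857756e+00,  2.99897368e-01,  1.52100282e+00,  1.06473662e-05,
        1.32072736e+00, -6.66304231e-02]), 'qd': array([ 0.00031473, -0.00032889, -0.00100586, -0.00235818,  0.001209  ,
        0.00120774]), 'effort': array([-4.23009224e-04, -5.31345356e+01, -3.52736485e+01,  7.07592932e-02,
        2.15210865e-02, -1.98861062e-05]), 'eef_pos': array([ 156.64669524, -527.20537929,  302.64583045]), 'eef_rot': array([-3.14155852e+00, -1.26168352e-05,  2.88846550e-01]), 'wrist_force': array([-0.9350415 ,  0.02315236,  0.29662648]), 'moment': array([ 0.04178568, -0.01138445, -0.01229808]), 'finger_gap': 94.05612799309465}
```

View pics/scene0.png

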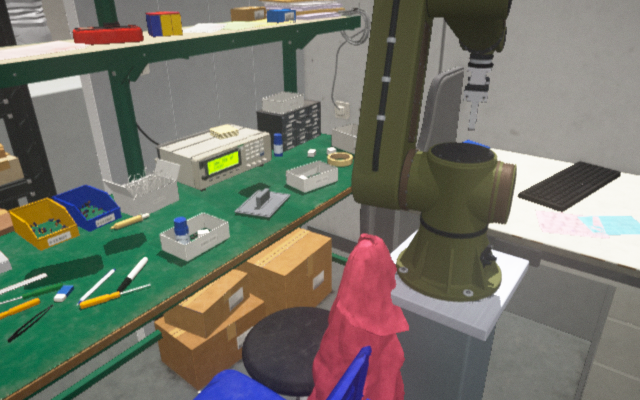

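View pics/side0.png

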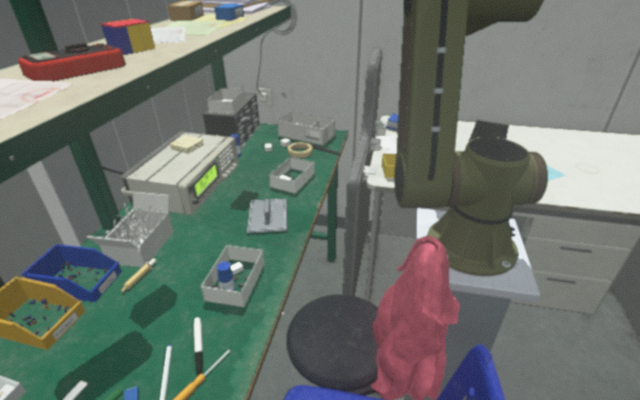

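The scene view shows the lid at (262,200), the low tray at (310,177), the tray with the bottle at (195,235), and decoys: a far card box (345,135), a wire basket (140,185) and a yellow bin (40,222). In the side view they are: lid (268,216), low tray (292,175), full tray (233,277), and another tray-like thing at (306,127), with something yellow at (388,165).

Next I measure the poses and check the choice with a close crop.

```bash
cat > fit.py <<'E'
from h import *
def rect(P):
    (cx,cy),(w,h),a=cv2.minAreaRect(P[:,:2].astype(np.float32))
    if w>h: a+=90; w,h=h,w     # now a = angle of x(short) axis
    return np.round([cx,cy,w,h,(a+90)%180],1)   # last: long-axis dir deg
def near(W,c,r,z0,z1):
    P=W.reshape(-1,3); P=P[~np.isnan(P[:,0])]
    return P[(np.hypot(P[:,0]-c[0],P[:,1]-c[1])<r)&(P[:,2]>z0)&(P[:,2]<z1)]
E
python3 - <<'E'
from fit import *
D={n:np.load(n+'0.npz') for n in ['scene','side']}
for n in D:
    W=D[n]['W']
    for nm,c,z0,z1 in [('lid plate',(600,0),7,20),('lid fin',(600,0),24,60),('low rim',(625,-275),40,58),('low walls',(625,-275),12,58),('full walls',(610,265),12,58),('bottle',(590,320),62,110)]:
        P=near(W,c,125,z0,z1); 
        if len(P)>3: print(n,nm,len(P),rect(P),np.round(np.percentile(P[:,2],[2,50,98])))
P=np.concatenate([D[n]['W'].reshape(-1,3) for n in D]);P=P[~np.isnan(P[:,0])]
# coarse height map
for x in range(200,1000,50):
    print(x,[int(q[:,2].max()) if len(q:=P[(abs(P[:,0]-x)<25)&(abs(P[:,1]-y)<25)&(P[:,2]<900)&(P[:,2]>-50)]) else -99 for y in range(-650,450,50)])
a=D['scene']['color'][130:260,160:360]; b=D['side']['color'][110:320,190:400]
cv2.imwrite('pics/crop.png',np.hstack([cv2.resize(a,None,fx=2,fy=2,interpolation=3),cv2.resize(b,(400,400))[:260] if 0 else cv2.resize(b[20:156],(400,260),interpolation=3)]))
E
```

```text
scene lid plate 767 [606.1  -6.9 121.4 170.2 106.9] [ 9. 12. 16.]
scene lid fin 132 [603.5  -5.6  19.8  74.4 109.5] [25. 40. 47.]
scene low rim 246 [ 590.2 -241.   108.2  157.8   77.3] [40. 45. 51.]
scene low walls 870 [ 590.7 -241.5  111.8  158.4   77.1] [13. 32. 49.]
scene full walls 1579 [595.6 268.7 109.9 155.1  91. ] [13. 33. 52.]
scene bottle 186 [594.9 310.8  31.1  34.3 111.6] [63. 81. 92.]
side lid plate 1097 [605.8  -9.6 115.9 169.2 107.1] [ 9. 13. 16.]
side lid fin 111 [604.3  -6.6  15.8  74.4 107.8] [26. 45. 49.]
side low rim 220 [ 590.3 -242.9  104.8  155.7   77.4] [40. 45. 51.]
side low walls 760 [ 591.2 -242.2  106.4  157.5   77.5] [13. 32. 50.]
side full walls 1650 [596.6 267.1 101.8 154.1  90.4] [13. 33. 52.]
side bottle 245 [597.2 309.2  31.7  34.4 166.1] [63. 86. 93.]
200 [-99, 345, 400, 444, 459, 479, -99, -19, -8, -99, -99, -99, -99, 613, 558, 381, 57, 32, -36, -99, -99, -99]
250 [7, 7, 6, -99, 50, 48, 52, 54, 3, -99, -99, 602, 608, 611, 526, -99, -99, -99, -99, -99, -99, -99]
300 [8, 8, 5, 4, 48, 50, 52, 4, 3, -99, -99, -99, -99, -99, -99, -99, -99, -99, -99, -99
[... 632 characters left out ...]
50, 50, 16]
700 [503, 503, 503, 503, 503, 503, 503, 503, 503, 504, 503, 503, 503, 503, 503, 503, 503, 503, 503, 503, 503, 503]
750 [542, 527, 499, 515, 512, 506, 505, 502, 499, 499, 503, 503, 499, 499, 499, 499, 499, 499, 499, 499, 499, 499]
800 [561, 563, 565, 567, 567, 542, 542, 506, 505, 504, 503, 505, 504, 503, 559, 499, 499, 536, 535, 530, 508, 506]
850 [156, 552, 552, 567, 567, 566, 542, 505, 505, 504, 512, 508, 506, 505, 560, 560, 553, 546, 547, 536, 535, 506]
900 [423, 204, 206, 552, 567, 543, 544, 545, 505, 504, 513, 512, 506, 503, 560, 560, 498, 105, 536, 536, 533, 505]
950 [417, 205, 204, 557, 566, 545, 545, 544, 505, 503, 151, 511, 498, 498, 498, 498, 416, 98, 499, 518, 508, 504]
```

View pics/crop.png

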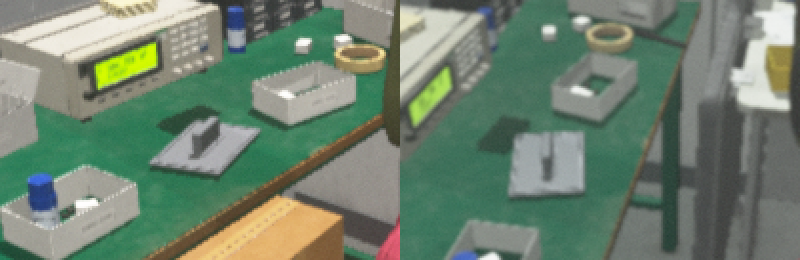

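```bash
python3 - <<'E'
from fit import *
D={n:np.load(n+'0.npz')['W'] for n in ['scene','side']}
for n,pts in [('side',[(375,60),(368,100),(362,150),(355,200),(350,250),(378,120)]),('scene',[(450,75),(440,110),(430,140),(480,150),(350,15)])]:
    for u,v in pts: print(n,(u,v),np.round(D[n][v,u]))
P=np.concatenate([D[n].reshape(-1,3) for n in D]);P=P[~np.isnan(P[:,0])]
for x in range(625,825,25):
    print(x,[int(q[:,2].max()) if len(q:=P[(abs(P[:,0]-x)<13)&(abs(P[:,1]-y)<25)&(P[:,2]<440)&(P[:,2]>-50)]) else -99 for y in range(-450,250,50)])
q=P[(P[:,2]>440)&(P[:,2]<600)&(abs(P[:,1]+100)<400)];print('shelf front x',np.percentile(q[:,0],[.5,1,3]))
q=P[(P[:,0]>250)&(P[:,0]<640)&(abs(P[:,1]+250)<290)&(P[:,2]>100)&(P[:,2]<1200)];print(len(q),np.round(q[::max(1,len(q)//15)]))
E
```

```text
side (375, 60) [ 364. -744.  309.]
side (368, 100) [ 375. -661.  168.]
side (362, 150) [ 369. -472.   31.]
side (355, 200) [ 359. -228.  -46.]
side (350, 250) [ 368. -229. -281.]
side (378, 120) [ 338. -868.    2.]
scene (450, 75) [ 356. -806.  300.]
scene (440, 110) [ 350. -728.  184.]
scene (430, 140) [ 348. -656.   86.]
scene (480, 150) [-31. -20. 307.]
scene (350, 15) [ 808. -806.  496.]
625 [20, 26, 47, 52, 51, 49, 51, 14, 47, 48, 15, 15, 4, 50]
650 [26, 26, -99, 39, 50, 51, 35, 14, 16, 16, 15, 6, 4, 50]
675 [26, 6, 5, 5, 4, 5, 6, 6, 16, 13, 6, 5, 5, 5]
700 [6, 6, 6, 5, 6, 6, 5, 6, 6, 6, 6, 5, 5, 6]
725 [14, 6, 6, 5, 5, 6, 6, 5, 7, 5, 5, 5, 6, 5]
750 [23, 5, 7, 6, 6, 6, 6, 6, 6, 6, 6, 4, 6, 6]
775 [20, 6, 6, 5, 6, 6, 4, 6, 5, 6, 6, 6, 6, 5]
800 [7, 6, 7, 121, 127, 128, 129, 128, 120, 118, 81, 6, 5, 5]
shelf front x [-13.65892044  -0.33824025  42.51660308]
192 [[ 262. -107.  599.]
 [ 256.  -76.  599.]
 [ 251.  -52.  598.]
 [ 257.  -82.  588.]
 [ 252.  -63.  587.]
 [ 251.  -65.  580.]
 [ 251.  -67.  574.]
 [ 250.  -77.  567.]
 [ 251.  -83.  557.]
 [ 253.  -77.  550.]
 [ 252.  -73.  542.]
 [ 250.  -68.  534.]
 [ 251.  -69.  521.]
 [ 255.  -99.  502.]
 [ 253.  -89.  490.]
 [ 250.  -69.  472.]]
```

Choice: lid at (262,200) with its grey fin; target is the white tray at (310,177), which has no bottle and only flat contents. The crop agrees with this. The route is clear, and the shelf front is at x≈680, z≈500, so I stay low.

Request:
{"method": "drive_tool", "body": {"rows": [{"offset": [36,-23.2,6],"spin": 0,"jaw": 94},{"offset": [36,-23.2,6],"spin": 0,"jaw": 94},{"offset": [36,-23.2,6],"spin": 0,"jaw": 94},{"offset": [36,-23.2,6],"spin": 0,"jaw": 94},{"offset": [36,-23.2,6],"spin": 0,"jaw": 94},{"offset": [36,-23.2,6],"spin": 0,"jaw": 94},{"offset": [36,-23.2,6],"spin": 0,"jaw": 94},{"offset": [36,-23.2,6],"spin": 0,"jaw": 94},{"offset": [36,-23.2,6],"spin": 0,"jaw": 94},{"offset": [36,-23.2,6],"spin": 0,"jaw": 94},{"offset": [36,-23.2,6],"spin": 0,"jaw": 94},{"offset": [36,-23.2,6],"spin": 0,"jaw": 94},{"offset": [36,-23.2,6],"spin": 0,"jaw": 94},{"offset": [36,-23.2,6],"spin": 0,"jaw": 94},{"offset": [36,-23.2,6],"spin": 0,"jaw": 94},{"offset": [36,-23.2,6],"spin": 0,"jaw": 94}], "force": 30}}

```text
clock: 2.1
eef_pos: [604.0, -5.7, 206.4]
eef_rot: [3.142, -0.0, 0.289]
wrist_force: [0.8, -0.3, -0.4]
finger_gap: 94.0
```

Request:
{"method": "drive_tool", "body": {"rows": [{"offset": [0,0,0],"spin": -8.25,"jaw": 94},{"offset": [0,0,0],"spin": -8.25,"jaw": 94},{"offset": [0,0,0],"spin": -8.25,"jaw": 94},{"offset": [0,0,0],"spin": -8.25,"jaw": 94},{"offset": [0,0,0],"spin": -8.25,"jaw": 94},{"offset": [0,0,0],"spin": -8.25,"jaw": 94},{"offset": [0,0,0],"spin": -8.25,"jaw": 94},{"offset": [0,0,0],"spin": -8.25,"jaw": 94},{"offset": [0,0,0],"spin": -8.25,"jaw": 94},{"offset": [0,0,0],"spin": -8.25,"jaw": 94},{"offset": [0,0,0],"spin": -8.25,"jaw": 94},{"offset": [0,0,0],"spin": 0,"jaw": 94}]}}

```text
clock: 3.3
eef_pos: [603.1, -7.3, 206.6]
eef_rot: [-3.142, -0.0, 1.875]
wrist_force: [0.1, -0.4, -0.3]
finger_gap: 94.0
```

```bash
python3 - <<'E'
from fit import *
s=manip.read_state(); print(s['clock'],s['eef_pos'],np.degrees(s['eef_rot']),s['wrist_force'],s['joints'])
c=cam('wrist'); cv2.imwrite('pics/wrist1.png',c['color']); W=cloud(c)
P=near(W,(604,-6),60,30,60); print(len(P), len(P) and (rect(P),np.percentile(P[:,2],[2,50,98])))
P=near(W,(604,-6),115,8,19); print(len(P), len(P) and rect(P))
print(finder.find_in('wrist','lid')[:2])
E
```

```text
3.3 [603.05909753  -7.32040549 206.61758982] [-1.79996150e+02 -9.44235739e-04  1.07436819e+02] [ 0.10208164 -0.433764   -0.30930053] [-7.28588829e-02  5.06603838e-01  1.46452232e+00 -1.02389769e-05
  1.17053504e+00 -3.77184800e-01]
1477 (array([606.9,  -8.1,  15.4,  71.3, 107.3]), array([37.80023571, 47.06855902, 48.66751788]))
18524 [606.6  -8.7 116.5 165.5 107.1]
[{'uv': [318.0, 191.0], 'p': 0.65}]
```

View pics/wrist1.png

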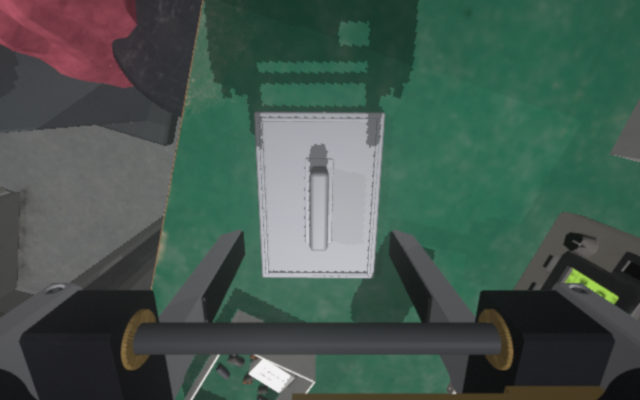

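The wrist view shows the lid at (320,195) square with the jaws and its fin between them. The low tray, with small parts and the white module, is at the bottom (260,375). I correct by (-2, +3) mm, go down and grip.

Request:
{"method": "drive_tool", "body": {"rows": [{"offset": [-2,3.3,15],"spin": 0,"jaw": 94},{"offset": [0,0,20],"spin": 0,"jaw": 80},{"offset": [0,0,20],"spin": 0,"jaw": 70},{"offset": [0,0,15],"spin": 0,"jaw": 60},{"offset": [0,0,12],"spin": 0,"jaw": 50},{"offset": [0,0,9],"spin": 0,"jaw": 40},{"offset": [0,0,0],"spin": 0,"jaw": 30},{"offset": [0,0,0],"spin": 0,"jaw": 5},{"offset": [0,0,0],"spin": 0,"jaw": 5},{"offset": [0,0,0],"spin": 0,"jaw": 5},{"offset": [0,0,0],"spin": 0,"jaw": 5},{"offset": [0,0,0],"spin": 0,"jaw": 5}], "force": 30}}

```text
clock: 4.6
eef_pos: [606.9, -8.3, 116.0]
eef_rot: [3.141, 0.0, 1.873]
wrist_force: [-1.2, -0.5, 3.1]
finger_gap: 16.0
```

Gripped at 16 mm, which is the fin's thickness. Lift 100 mm and look at how the lid hangs and where the tray is.

Request:
{"method": "drive_tool", "body": {"rows": [{"offset": [0,0,-10],"spin": 0,"jaw": 5},{"offset": [0,0,-20],"spin": 0,"jaw": 5},{"offset": [0,0,-25],"spin": 0,"jaw": 5},{"offset": [0,0,-25],"spin": 0,"jaw": 5},{"offset": [0,0,-15],"spin": 0,"jaw": 5},{"offset": [0,0,-5],"spin": 0,"jaw": 5},{"offset": [0,0,0],"spin": 0,"jaw": 5},{"offset": [0,0,0],"spin": 0,"jaw": 5}]}}

```text
clock: 5.4
eef_pos: [606.5, -8.2, 214.5]
eef_rot: [-3.14, -0.001, 1.873]
wrist_force: [-0.1, 0.1, -1.2]
finger_gap: 16.2
```

```bash
cat > chk.py <<'E'
from fit import *
s=manip.read_state(); e=s['eef_pos']; print(s['clock'],e,np.degrees(s['eef_rot']),s['wrist_force'],s['finger_gap'])
zo=e[2]-116
def plane(P):
    c=P.mean(0); n=np.linalg.svd(P-c,full_matrices=False)[2][2]; n*=np.sign(n[2]); return np.round(np.r_[c,n],3)
for n in ['wrist','side','scene']:
    c=cam(n); W=cloud(c)
    P=near(W,e,115,zo+6,zo+20); print(n,'lid',len(P),rect(P) if len(P)>20 else '',plane(P) if len(P)>20 else '')
    if n!='wrist': P=near(W,(591,-242),125,12,58); print(n,'tray',len(P),rect(P) if len(P)>20 else '')
    else:
        P=near(W,(591,-242),125,35,58); print(n,'tray rim',len(P),rect(P) if len(P)>20 else '')
E
python3 chk.py
```

```text
5.4 [606.47097386  -8.23135905 214.46692769] [-1.79906025e+02 -3.95960352e-02  1.07298023e+02] [-0.13158022  0.14455629 -1.21978918] 16.171005629328143
wrist lid 26596 [605.2  -0.  116.5 148.3 107.3] [ 5.97420e+02  2.50320e+01  1.12177e+02  2.00000e-03 -2.00000e-03
  1.00000e+00]
wrist tray rim 494 [ 600.6 -227.5   51.1  146.    35.2]
side lid 996 [605.7  -6.5 116.  166.4 107.1] [6.01297e+02 8.00400e+00 1.11130e+02 3.00000e-03 3.00000e-03 1.00000e+00]
side tray 616 [ 591.2 -243.3  105.4  161.9   77.4]
scene lid 693 [604.9  -4.4 119.4 167.  108. ] [5.92567e+02 8.10400e+00 1.10483e+02 0.00000e+00 2.00000e-03 1.00000e+00]
scene tray 926 [ 590.8 -241.5  113.6  159.5   78. ]
```

Request:
{"method": "drive_tool", "body": {"rows": [{"offset": [-20,-7.7,0],"spin": 0,"jaw": 5},{"offset": [-30,-11.6,0],"spin": 0,"jaw": 5},{"offset": [-35,-13.5,0],"spin": 0,"jaw": 5},{"offset": [-35,-13.5,0],"spin": 0,"jaw": 5},{"offset": [-35,-13.5,0],"spin": 0,"jaw": 5},{"offset": [-30,-11.6,0],"spin": 0,"jaw": 5},{"offset": [-23.6,-9.1,0],"spin": 0,"jaw": 5},{"offset": [-10,-3.8,0],"spin": 0,"jaw": 5},{"offset": [0,0,0],"spin": 6,"jaw": 5},{"offset": [0,0,0],"spin": 8,"jaw": 5},{"offset": [0,0,0],"spin": 8,"jaw": 5},{"offset": [0,0,0],"spin": 5.9,"jaw": 5},{"offset": [0,0,0],"spin": 2,"jaw": 5},{"offset": [0,0,0],"spin": 0,"jaw": 5},{"offset": [0,0,0],"spin": 0,"jaw": 5},{"offset": [0,0,0],"spin": 0,"jaw": 5}]}}

```text
clock: 7.15
eef_pos: [591.4, -241.7, 215.5]
eef_rot: [-3.141, -0.0, 1.352]
wrist_force: [0.2, -1.1, -1.2]
finger_gap: 16.1
```

```bash
python3 chk.py; python3 - <<'E'
from h import *
a=cam('side')['color'][120:220,220:360]; b=cam('scene')['color'][110:210,250:390]
cv2.imwrite('pics/over.png',np.vstack([cv2.resize(x,None,fx=3,fy=3,interpolation=3) for x in (a,b)]))
E
```

```text
7.15 [ 591.37248407 -241.73495054  215.485874  ] [-1.79983613e+02 -6.64661269e-03  7.74710178e+01] [ 0.23547727 -1.07368267 -1.20423725] 16.143732782237254
wrist lid 26614 [ 594.2 -233.1  116.3  148.2   77.3] [ 5.99973e+02 -2.07699e+02  1.13199e+02  0.00000e+00 -2.00000e-03
  1.00000e+00]
wrist tray rim 0 
side lid 629 [ 593.4 -240.1  119.2  165.2   78.3] [ 5.87060e+02 -2.23841e+02  1.12354e+02 -1.00000e-03  4.00000e-03
  1.00000e+00]
side tray 681 [ 591.1 -242.7  104.5  157.    77.3]
scene lid 523 [ 588.7 -237.1  117.7  169.    78.3] [ 5.79583e+02 -2.23974e+02  1.12015e+02 -6.00000e-03  6.00000e-03
  1.00000e+00]
scene tray 937 [ 590.  -241.3  114.4  159.7   76.4]
```

View pics/over.png

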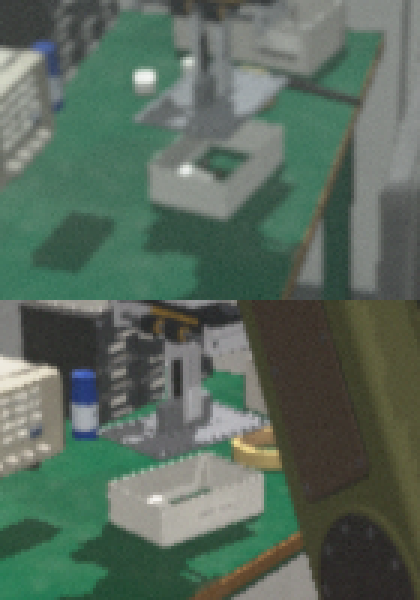

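The lid hangs level above the open low tray, which is at (215,170) in the upper half of the crop. Centres agree within about 2 mm, so I lower it slowly to about 1 mm above seat.

Request:
{"method": "drive_tool", "body": {"rows": [{"offset": [0,0,10],"spin": 0,"jaw": 5},{"offset": [0,0,15],"spin": 0,"jaw": 5},{"offset": [0,0,10],"spin": 0,"jaw": 5},{"offset": [0,0,6],"spin": 0,"jaw": 5},{"offset": [0,0,5],"spin": 0,"jaw": 5},{"offset": [0,0,4],"spin": 0,"jaw": 5},{"offset": [0,0,3],"spin": 0,"jaw": 5},{"offset": [0,0,2],"spin": 0,"jaw": 5},{"offset": [0,0,1],"spin": 0,"jaw": 5},{"offset": [0,0,0],"spin": 0,"jaw": 5},{"offset": [0,0,0],"spin": 0,"jaw": 5},{"offset": [0,0,0],"spin": 0,"jaw": 5}]}}

```text
clock: 8.6
eef_pos: [591.4, -242.1, 159.9]
eef_rot: [3.141, 0.0, 1.351]
wrist_force: [0.1, 0.3, -1.8]
finger_gap: 15.5
```

Request:
{"method": "drive_tool", "body": {"rows": [{"offset": [0,0,1],"spin": 0,"jaw": 5},{"offset": [0,0,0.7],"spin": 0,"jaw": 5},{"offset": [0,0,0],"spin": 0,"jaw": 5},{"offset": [0,0,0],"spin": 0,"jaw": 5},{"offset": [0,0,0],"spin": 0,"jaw": 5}]}}

```text
clock: 9.1
eef_pos: [591.3, -242.1, 158.0]
eef_rot: [3.142, 0.0, 1.351]
wrist_force: [-0.4, 0.6, 1.1]
finger_gap: 15.9
```

```bash
python3 chk.py
```

```text
9.1 [ 591.33600141 -242.05419689  158.04122456] [1.79996876e+02 6.60817229e-04 7.73977319e+01] [-0.42944396  0.63207615  1.10866497] 15.903290836224317
wrist lid 26610 [ 594.3 -233.6  116.4  148.2   77.4] [ 6.00015e+02 -2.08033e+02  5.57480e+01 -0.00000e+00 -1.00000e-03
  1.00000e+00]
wrist tray rim 26150 [ 594.3 -233.6  116.4  148.2   77.4]
side lid 635 [ 592.4 -242.9  117.9  169.3   77.8] [ 5.87481e+02 -2.24402e+02  5.49200e+01 -0.00000e+00  1.00000e-03
  1.00000e+00]
side tray 972 [ 592.4 -242.9  117.9  169.3   77.8]
scene lid 540 [ 586.7 -238.8  119.3  169.8   78.6] [ 5.80026e+02 -2.24776e+02  5.43740e+01 -5.00000e-03  5.00000e-03
  1.00000e+00]
scene tray 984 [ 586.5 -238.6  119.5  169.5   78.3]
```

Light contact at the seated height. I open gradually, then go straight up.

Request:
{"method": "drive_tool", "body": {"rows": [{"offset": [0,0,0],"spin": 0,"jaw": 20},{"offset": [0,0,0],"spin": 0,"jaw": 30},{"offset": [0,0,0],"spin": 0,"jaw": 45},{"offset": [0,0,0],"spin": 0,"jaw": 45},{"offset": [0,0,0],"spin": 0,"jaw": 45},{"offset": [0,0,-10],"spin": 0,"jaw": 45},{"offset": [0,0,-20],"spin": 0,"jaw": 60},{"offset": [0,0,-25],"spin": 0,"jaw": 60},{"offset": [0,0,-25],"spin": 0,"jaw": 60},{"offset": [0,0,-10],"spin": 0,"jaw": 60},{"offset": [0,0,0],"spin": 0,"jaw": 60},{"offset": [0,0,0],"spin": 0,"jaw": 60}]}}

```text
clock: 10.45
eef_pos: [591.1, -241.9, 247.0]
eef_rot: [-3.141, -0.0, 1.351]
wrist_force: [0.1, 0.3, -0.2]
finger_gap: 60.3
```

```bash
python3 - <<'E'
from fit import *
from fit import *
s=manip.read_state(); print(s['clock'],s['eef_pos'],s['wrist_force'],s['finger_gap'])
ims=[]
for n in ['wrist','side','scene']:
    c=cam(n); W=cloud(c); P=near(W,(591,-242),115,51,62)
    q=P-P.mean(0); nn=np.linalg.svd(q,full_matrices=False)[2][2]
    print(n,'plate',len(P),rect(P),np.round(np.percentile(P[:,2],[2,50,98]),1),np.round(nn,3))
    P=near(W,(591,-242),115,15,45); print('  walls',len(P),rect(P) if len(P)>10 else '')
    P=near(W,(596,312),60,62,110); print('  bottle',len(P),rect(P) if len(P)>10 else '')
    ims.append(c['color'])
cv2.imwrite('pics/end.png',np.vstack([cv2.resize(ims[0],(480,300)),np.hstack([cv2.resize(ims[1][140:240,230:350],(240,200),interpolation=3),cv2.resize(ims[2][130:230,250:370],(240,200),interpolation=3)])]))
E
```

```text
10.45 [ 591.09904863 -241.94495284  247.02028844] [ 0.12924693  0.32788719 -0.17712273] 60.267239353696574
wrist plate 17857 [ 592.4 -242.   116.4  164.7   77.4] [54.1 55.6 58. ] [ 0.    -0.001  1.   ]
  walls 0 
  bottle 0 
side plate 656 [ 591.1 -242.2  120.2  167.6   76.5] [51.8 54.9 58.3] [-0.     0.002  1.   ]
  walls 329 [ 563.8 -211.5   87.5  177.3   42.6]
  bottle 243 [597.6 309.2  31.8  32.8 148.7]
scene plate 526 [ 587.2 -238.8  117.4  170.1   74.9] [51.5 54.3 60.5] [ 0.001 -0.003 -1.   ]
  walls 412 [ 561.4 -209.5   88.2  176.6   43.4]
  bottle 186 [595.4 310.4  31.7  33.1  86.8]
```

View pics/end.png

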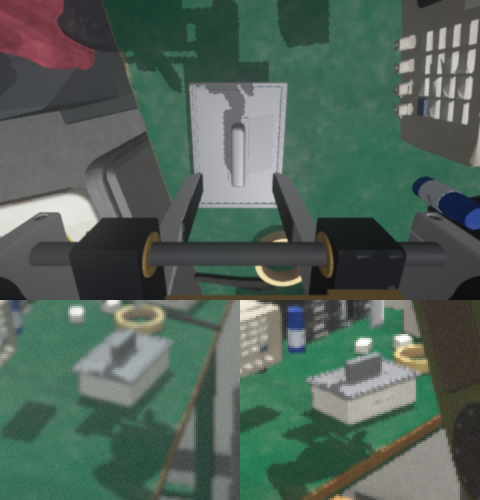

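The picture shows the lid flat on the low tray, at (125,360) and (362,385) in the lower crops, with the gripper clear above it. The plate top is at 55 mm, as expected when seated, and the tilt is about 0.002 rad.

```bash
python3 -c "
from cell import manip
print(manip.sign_off())"
```

```text
the job is handed in; nothing more can be done
None
```

I gripped the lid by its fin, set it on the tray without the bottle and let go. I then raised the gripper about 90 mm clear and handed the job in at about 10.6 s of the 32 s allowed.

Last checks before hand-in:
- **Seating:** the plate top is at about 55 mm, which is the seated height, and its tilt is at most 0.003 rad.
- **Alignment:** the wrist and side cameras put the lid's centre within about 2 mm of the tray's. They put its long side within about 1° of the tray's.
- **Bottle:** it stands where it was at the start, to within about 1 mm.
- **Disagreement:** the scene camera put the lid's centre about 5 mm off and its angle about 2.5° off. Its view was sparse and partly hidden, and even that is within the limits.
- **Not measured:** I did not re-measure the tray's own position after release. The last fit of the tray alone was before lowering, and contact on lowering was only about 3 N.

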